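Bring the raking light out over the bow riser and hold it

ROBOT

A 6-joint arm with a two-finger parallel gripper is mounted at the origin on the work surface. World frame = base frame: x ahead of the robot, y to its left, z up, the work surface at z = 0. Lengths are in mm, angles in degrees, forces in N, time in s.
With the tool pointing down it reaches from about 300 to 850 mm from the base axis. Payload 4.2 kg.
Tool frame: the origin (TCP) lies midway between the tips of the shut fingers; the grasp point (between the pads) lies 19 mm behind it (env.tcp_to_grasp is the distance from the TCP to the grasp point, in mm); z points along the fingers, x is the direction in which the jaws open and shut, and the axes are right-handed (so a half turn about z gives the same grasp; the last joint's range is limited). The gripper opens to 91 mm and grips with 3 to 60 N. Pads are 32 mm wide; open, the fingers measure 118 mm over their backs; the gripper's body (76 mm by 178 mm) begins 60 mm behind the grasp point.
Start: joints at [-69.958, 18.312, 89.639, -0, 72.044, -1.146], TCP at [207.827, -536.147, 189.876] pointing down, gripper open.
Joint ranges: [-177.97, 177.97], [-48.28, 115.42], [12.27, 149.76], [-77.06, 257.06], [2.81, 150.46], [-146.56, 146.56]. Speed limits (degrees/s): [147.25, 147.25, 180, 180, 180, 180].

INTERFACE

Orientations are given as [roll, pitch, yaw] about the fixed x, y, z axes, in that order (R = Rz(yaw) Ry(pitch) Rx(roll)).
In Python, from workcell import env gives the robot as it stands.
- The arm moves only by the tool drive_tool, never from a script. Its argument "motion" is a list of rows, each a list of 2 entries, a list of its own where there are three numbers: the shift along the world's x, y, z in m, then the turn, a rotation vector about the world's x, y, z in rad. In form: [[[dx, dy, dz], [wx, wy, wz]], ...]. A call has exactly 10 rows; each row shifts and turns the commanded pose from where the row before left it; what a row does not reach is not made up. A row lasts 1/12 s, in which the tool goes at most 41.7 mm and 7.16 degrees, less where a joint would pass 70% of its speed; a pose out of reach is approached as far as the arm can. A call is refused whole if a number of a shift passes 0.0417 or a number of a turn 0.125, either way. A call with a gripper value outside its range is refused whole. "claw" is the opening, from 0 (shut) to 1 (fully open), set as the call begins (left out, the last holds). The fingers move at their own pace and stop on an object; "force" is the grip in N (left out, the last holds). Time passes only in rows, so rows that do not move let the fingers close, or fill a call up. It gives the time, the measured TCP pose, the force and the opening at its end, in the units of the state.
- env.state(): the state, without advancing time (a new reading comes with each control period).
- env.grab_frame(name): name is "scene" or "top" or "wrist"; returns the picture (480x640x3 uint8, red, green, blue); there is no depth.
- env.camera_params(name): a dict with "fov_y" (degrees; the focal length in pixels is half the picture's height over the tangent of half this angle, whatever the lens; pixels are square), "cx", "cy" (the principal point, pixels), "pose" (4x4, takes a point from camera to world coordinates). Camera axes: x right, y down, z forward; pixel columns grow to the right and rows downward; lengths in mm; the calibration is good to about 2 mm. A picture is of the moment at which its call begins: read the wrist's pose just before it. camera_params takes no time and is no camera call; for the wrist camera it gives the pose at the moment of the call.
- env.job_done(): hands the job in, once; it reports no verdict.
The state is a dict: "time_s": time; "qpos": joint angles; "qvel": joint speeds; "effort": joint torques, N m; "ee_pos": TCP position; "ee_rot": TCP orientation; "force": force on the tool from outside, world axes, zero at the start; "torque": the same for the moment, N m; "gripper_width": finger opening in mm.
Only numpy, scipy, OpenCV 4.12 (cv2) and the standard library are available. Lean on these libraries where they do the work, as an engineer would, in place of code of your own. Each camera call takes 0.05 s, during which the arm holds its last target.

TASK

Get the bow riser in the cradle lit for its surface check: first turn the lamp's dimmer dial to 6 on its 0-to-10 scale, then squeeze the lock button on the boom's grip and draw the boom out until its 100 mm line (the second long line) stands at the mouth of the sleeve. The boom pulls itself back in when let go, so finish while still holding it at that line by its grip, button squeezed in; leave the riser and everything else on the bench undisturbed.

Things in the scene. Friction and masses are not known exactly. Their poses are not given: they have to be found in the camera images.
- lamp_stand: raking-light inspection lamp fixed to the bench: grey base plate 262 x 150 mm, steel column, level boom sleeve 30 mm square at 185 mm height with a clamp head 44 mm wide (top 210 mm). Grey dimmer box, 100 x 124 mm, top at 65 mm, on the base towards its -x, dial axis 145 mm from the column. Origin on the bench under the column; z up; the boom comes out along its -y
- dial (a point): dimmer knob: middle of its black bar, on the upright turning axis, at 90 mm height. Bar 42 mm long, 13 mm thick, 27 mm high (73 to 100 mm) on a round skirt of 46 mm; grip it across the 13 mm from above. Its x axis runs along the bar to the end with the white pointer line and turns with the knob
- dimmer (a joint): dial value, rad, 0 to 4.71, growing clockwise seen from above; stiff (0.03 N m), stays where left; starts at 0.7 to 2.2. 11 printed marks, 0 to 10, 27 degrees (0.471 rad) apart, 0, 5 and 10 longer: mark k is at 0.471 k. 5 points to lamp_stand's +x (away from the robot); 6, at 2.827, is the first mark clockwise of it
- boom_grip (a point): centre of the boom's black grip block, 36 mm wide (x), 46 long (y), 40 high, at 185 mm height; axes as lamp_stand's; moves with the boom. Taken from above across its x: one finger on the lock button, one on the ribbed plain cheek. A light bar 240 mm long across the boom hangs further out: 36 mm free between block and light, light's top at 174 mm, boom's end at 198 mm
- lock_face (a point): middle of the outer face of the lock button, an aluminium square 16 x 16 mm in the middle of the grip block's +x cheek (the far side from the robot), standing 6.5 mm out of the cheek when free; axes as lamp_stand's, pressed towards -x
- lock (a joint): how far the lock button is pressed in, m, 0 (free) to 0.006 (then 0.5 mm proud of the cheek); its spring takes 3 N to start and 7 N fully in. Pressed more than 3 mm it frees the boom; when free it locks the boom only at home (boom at 0)
- sleeve_mouth (a point): centre of the sleeve's open end, at 185 mm height, the edge where the boom's scale is read; a 34 mm square collar; axes as lamp_stand's. It does not move
- boom (a joint): how far the boom is drawn out along lamp_stand's -y, m, 0 (home, locked, as at the start) to 0.14 (end stop). The steel bar's top has cross lines every 10 mm, long ones at 50 and 100 mm: the line at the sleeve mouth is the value (100 mm = 0.100). A spring draws it home with 3 N at 0 and 4.2 N at 0.100, plus slight drag; it holds nowhere by itself but at home
- cradle: wooden cradle fixed to the bench that carries the riser, 320 x 130 mm, cork at 48 mm height, 65 mm at its end stops; origin under its centre, long axis along x
- riser: the black skeleton bow riser lying flat on the cork of the wooden cradle, 560 x 100 x 24 mm, its long axis along x; origin under its middle. To be left alone
- tape_roll: roll of paper tape lying flat beside the dimmer box, 92 mm across, 24 mm high; origin under its centre. To be left alone
- screwdriver: screwdriver lying on the bench behind the boom, 190 mm long, under 35 mm high; origin under its middle, handle towards its -x. To be left alone
- cam_carton: small cardboard carton 100 x 75 x 45 mm beside the lamp's base, on its left; origin under its centre. To be left alone
- screw_tray: white compartment tray of screws 220 x 150 x 38 mm, on the right of the bench; origin under its centre. To be left alone
- drill: cordless drill standing upright on its battery, 200 mm high, on the right; origin under its battery. To be left alone
- solvent_bottle: amber bottle, 72 mm across and 170 mm high, on the far right; origin under its centre. To be left alone

How it is judged (in metres and radians):
On the way, in this order (a step that is already met when the one before it is completed fails the run):
1. the dimmer dial stands at 6 (within 7 degrees) (value of joint dimmer between 2.707 and 2.947 rad), for 0.3 s.
2. the lock button is squeezed in by the fingers (value of joint lock above 0.004 m and contact force between the fingers and boom above 1 N), for 0.1 s.
3. the boom is drawn out to its 100 mm line (within 4 mm) (value of joint boom between 0.096 and 0.104 m), for 0.3 s.
At the end, for the whole second after the job is handed in: The dimmer dial stands at 6 (2.827 rad, within 0.12 rad), the boom is drawn out to its 100 mm line (within 4 mm) and still (under 10 mm/s), and the fingers are holding it by the grip with more than 2 N, the lock button squeezed in at least 4 mm (all of step 1 and all of step 3 and velocity of joint boom between -0.01 and 0.01 m/s and value of joint lock above 0.004 m and contact force between the fingers and boom above 2 N); the arm keeps its last pose, push and grip.
It fails at once if the riser is moved (more than 10 mm) (distance of riser from where it was at the start of the episode above 0.01 m).
It fails at once if the tape roll, screwdriver, carton, screw tray, drill or bottle is moved (more than 15 mm) (distance of any of tape_roll, screwdriver, cam_carton, screw_tray, drill, solvent_bottle from where it was at the start of the episode above 0.015 m).
It also fails if it takes over 64 s, if anything falls off the work surface, if the arm or the gripper's body presses on something with over 40 N, if the wrist force passes 120 N, or if a joint passes its speed limit or range.

## Working session

There is one attempt and no reset: what is moved stays moved. The work goes in short steps, Python scripts to look and compute and a tool call to move; the robot and the scene stay as the last step left them, time stands still between calls to the robot, and variables do not carry over. Pictures are saved under pics/ and viewed, and the job is handed in when it is done.

Besides the shell and the picture viewer there is one more tool, called after ">>>" as a command line: name --argument value ..., lists and objects as JSON in quotes. drive_tool: Moves the arm, as the interface text tells. Its arguments: {"type":"object","properties":{"motion":{"type":"array","items":{"type":"array"}},"claw":{"type":"number"},"force":{"type":"number"}},"required":["motion"]}

```bash
mkdir -p pics; ls; python3 - <<'E'
from workcell import env
import cv2
print(env.state())
for n in ["scene","top","wrist"]:
    p=env.camera_params(n); print(n,p)
    cv2.imwrite(f"pics/{n}0.png",env.grab_frame(n)[:,:,::-1])
E
```

```text
pics
{'time_s': 0.0, 'qpos': array([-6.99574032e+01,  1.83509563e+01,  8.97043725e+01, -6.23549656e-04,
        7.20431137e+01, -1.14574221e+00]), 'qvel': array([ 0.05782919, -0.10546243, -0.07938167,  0.09675735, -0.10988597,
        0.04399362]), 'effort': array([ 1.31067907e-03, -4.12454760e+01, -2.31971633e+01,  7.29141897e-02,
        4.56155010e-02, -1.34737538e-04]), 'ee_pos': array([ 207.64318477, -535.63362046,  189.0409502 ]), 'ee_rot': array([-1.79998624e+02,  9.84347459e-02, -6.88114671e+01]), 'force': array([ 0.57527624, -0.02080931, -0.39705873]), 'torque': array([-0.01304238, -0.0009213 ,  0.03528552]), 'gripper_width': 91.12525171902908}
scene {'fov_y': 43.2049975761911, 'cx': 323.79295943578717, 'cy': 256.1930772090331, 'pose': array([[-5.02932156e-01,  5.50089749e-01, -6.66678719e-01,
         1.51598223e+03],
       [ 8.64051462e-01,  3.39418952e-01, -3.71765847e-01,
         4.86922919e+02],
       [ 2.17788104e-02, -7.63017721e-01, -6.46010558e-01,
         1.06465026e+03],
       [ 0.00000000e+00,  0.00000000e+00,  0.00000000e+00,
         1.00000000e+00]])}
top
[... 166 characters left out ...]
12e+02],
       [-9.99694996e-01,  2.34915560e-02, -7.61983615e-03,
        -3.67321381e+01],
       [ 3.36565717e-03, -1.76068538e-01, -9.84372156e-01,
         1.14225649e+03],
       [ 0.00000000e+00,  0.00000000e+00,  0.00000000e+00,
         1.00000000e+00]])}
wrist {'fov_y': 67.8254808082686, 'cx': 318.5089786330732, 'cy': 242.19560623306376, 'pose': array([[ 3.61682911e-01, -8.98754259e-01, -2.47843205e-01,
         2.77449703e+02],
       [-9.32300345e-01, -3.49021773e-01, -9.48676318e-02,
        -5.10471394e+02],
       [-1.23998678e-03,  2.65376307e-01, -9.64144117e-01,
         3.86218297e+02],
       [ 0.00000000e+00,  0.00000000e+00,  0.00000000e+00,
         1.00000000e+00]])}
```

View pics/top0.png

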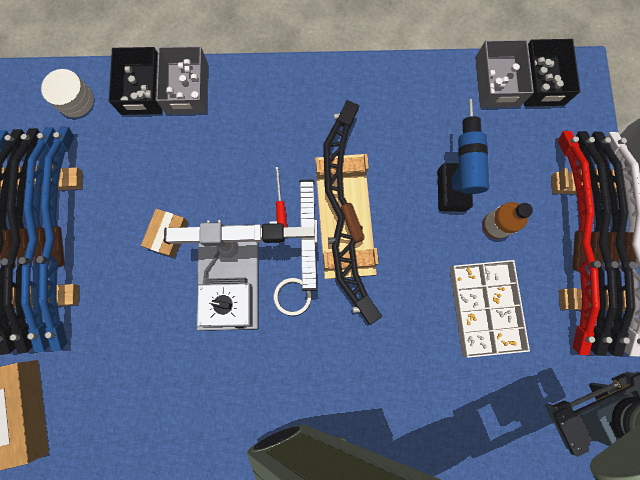

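View pics/scene0.png

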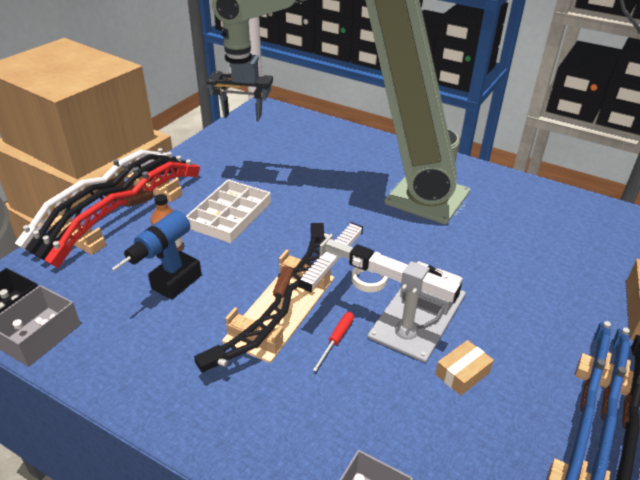

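The top view shows the lamp at (170-260, 220-330), with the dial at about (223,304), the grip block at (273,232) and the light bar at (308,235). I'll zoom in for the details.

```bash
cat > h.py <<'E'
import numpy as np
from workcell import env
def K(n):
    p=env.camera_params(n); return 240/np.tan(np.radians(p['fov_y']/2)),p['cx'],p['cy'],p['pose']
def ray(n,u,v,z,P=None):
    f,cx,cy,T=P or K(n); d=T[:3,:3]@np.array([(u-cx)/f,(v-cy)/f,1]); o=T[:3,3]
    return o+d*(z-o[2])/d[2]
def proj(n,X,P=None):
    f,cx,cy,T=P or K(n); c=T[:3,:3].T@(np.array(X)-T[:3,3]); return cx+f*c[0]/c[2],cy+f*c[1]/c[2]
E
python3 - <<'E'
import cv2
im=cv2.imread('pics/top0.png')
c=im[210:340,155:325]
cv2.imwrite('pics/top0z.png',cv2.resize(c,None,fx=4.6,fy=4.6,interpolation=cv2.INTER_CUBIC))
E
```

```text
(no output)
```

View pics/top0z.png

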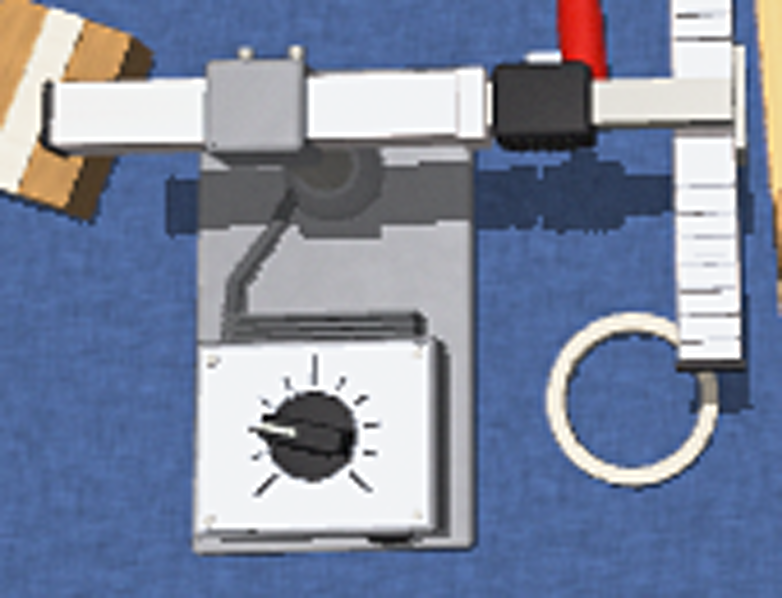

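The pointer lies at about mark 2, pointing left in the picture. Next I'll measure the lamp pose from the boom line, dial and marks.

```bash
python3 - <<'E'
from h import *
z=lambda u,v:((u+.5)/4.6-.5+155,(v+.5)/4.6-.5+210)
def r(u,v,h): return ray('top',*z(u,v),h).round(1)
print('box corners z65',[r(*p,65) for p in [(197,342),(433,337),(436,534),(197,532)]])
print('base',[r(*p,6) for p in [(193,550),(473,548),(472,150)]])
print('dial skirt c',r(313,435,78))
print('mark5',r(315,362,65),'0',r(265,485,65),'10',r(362,482,65))
print('grip top corners 205',[r(*p,205) for p in [(497,66),(588,66),(592,137),(497,135)]])
print('mouth',[r(*p,202) for p in [(487,68),(488,140)]])
print('sleeve left top z200',[r(*p,200) for p in [(50,83),(50,145),(205,80),(205,147),(305,75),(305,138)]])
print('button',r(543,58,185))
print('tape',r(632,400,24))
E
```

```text
box corners z65 [array([467.4, 242. ,  65. ]), array([467.1, 120.4,  65. ]), array([367.1, 118.6,  65. ]), array([371.1, 239.8,  65. ])]
base [array([361.4, 256.9,   6. ]), array([358.8, 107.3,   6. ]), array([574.9, 107.6,   6. ])]
dial skirt c [417.9 179.   78. ]
mark5 [455.7 181.1  65. ] 0 [393.8 205.8  65. ] 10 [394.1 156.4  65. ]
grip top corners 205 [array([578.9,  70.8, 205. ]), array([577.9,  29. , 205. ]), array([544.7,  27.6, 205. ]), array([546.6,  70.9, 205. ])]
mouth [array([578.7,  75.8, 202. ]), array([545. ,  75.4, 202. ])]
sleeve left top z200 [array([576.8, 277.4, 200. ]), array([547.8, 276.4, 200. ]), array([576.6, 206. , 200. ]), array([545.2, 205.4, 200. ]), array([577.8, 160. , 200. ]), array([548.3, 159.6, 200. ])]
button [586.5  51.5 185. ]
tape [434.4  20.3  24. ]
```

>>> drive_tool --motion '[[[0.0,0.02,0.03],[0,0,0.03]],[[0.0105,0.035,0.03],[0,0,0.07]],[[0.0105,0.038,0.03],[0,0,0.07]],[[0.0105,0.038,0.02],[0,0,0.07]],[[0.0105,0.038,0],[0,0,0.07]],[[0.0105,0.038,0],[0,0,0.07]],[[0.0105,0.038,0],[0,0,0.07]],[[0.0105,0.038,0],[0,0,0.07]],[[0.0105,0.038,0],[0,0,0.07]],[[0.0105,0.038,0],[0,0,0.07]]]'

```text
time_s: 0.98
ee_pos: [298.6, -187.6, 290.3]
ee_rot: [-180.0, -0.0, -30.9]
force: [1.0, -1.2, -0.0]
gripper_width: 91.5
```

>>> drive_tool --motion '[[[0.0105,0.038,0],[0,0,0.07]],[[0.0105,0.038,0],[0,0,0.07]],[[0.0105,0.038,0],[0,0,0.07]],[[0.0105,0.038,0],[0,0,0.07]],[[0.0105,0.038,0],[0,0,0.07]],[[0.0105,0.038,0],[0,0,0.07]],[[0.0105,0.038,0],[0,0,0.07]],[[0.0105,0.038,0],[0,0,0.07]],[[0.0105,0.038,0],[0,0,0.07]],[[0,0.015,0],[0,0,0.03]]]' --claw 0.5

```text
time_s: 1.82
ee_pos: [394.3, 171.7, 289.8]
ee_rot: [-179.9, -0.0, 7.2]
force: [0.3, -0.3, -0.2]
gripper_width: 45.5
```

```bash
python3 - <<'E'
from h import *
import cv2
s=env.state(); print(s['time_s'],s['ee_pos'],s['ee_rot'],s['force'],s['gripper_width'],s['qpos'])
P=env.camera_params('wrist')
cv2.imwrite("pics/w1.png",env.grab_frame('wrist')[:,:,::-1])
np.save('w1.npy',P['pose'])
E
```

```text
1.8167 [394.32146634 171.72130153 289.75875857] [-1.79900415e+02 -9.68943167e-03  7.17668717e+00] [ 0.25860916 -0.31800491 -0.21299139] 45.53404576470498 [2.19217156e+01 1.94792553e+00 9.59468419e+01 9.47447522e-02
 8.20705269e+01 1.47319780e+01]
```

View pics/w1.png

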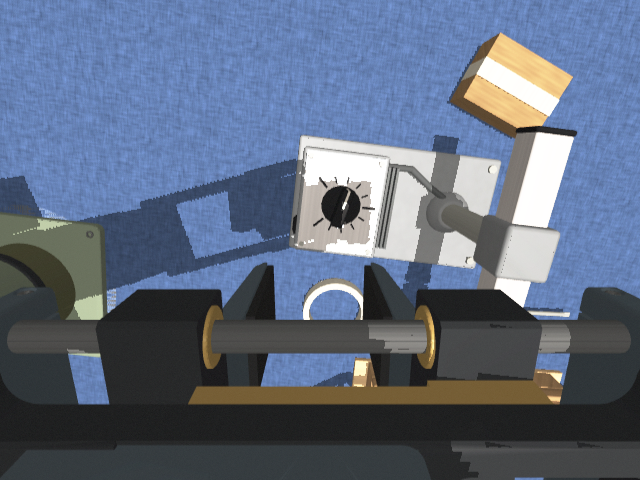

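```bash
python3 - <<'E'
import cv2
im=cv2.imread('pics/w1.png')
cv2.imwrite('pics/w1z.png',cv2.resize(im[150:260,285:405],None,fx=5,fy=5,interpolation=cv2.INTER_CUBIC))
E
```

```text
(no output)
```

View pics/w1z.png

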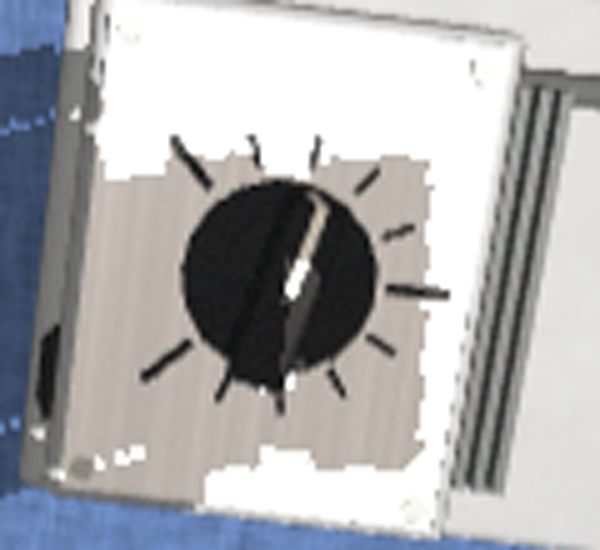

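```bash
python3 - <<'E'
from h import *
f,cx,cy,_=K('wrist'); P=(f,cx,cy,np.load('w1.npy'))
def r(u,v,h): return ray('w',(u+.5)/5-.5+285,(v+.5)/5-.5+150,h,P)
m={0:(192,163),1:(256,150),2:(317,150),3:(367,181),4:(398,233),5:(417,292),6:(380,344),7:(338,383),8:(280,400),9:(225,388),10:(168,360)}
q={k:r(*v,65)[:2] for k,v in m.items()}
c=np.mean([q[i] for i in (0,10)],0)
import scipy.optimize as so
# circle centre from short marks
pts=np.array([q[i] for i in (1,2,3,4,6,7,8,9)])
A=np.c_[2*pts,np.ones(8)]; x=np.linalg.lstsq(A,(pts**2).sum(1),rcond=None)[0]; c=x[:2]
print('centre',c,'R',np.sqrt(x[2]+c@c))
a={k:np.degrees(np.arctan2(*(q[k]-c)[::-1])) for k in q}
print({k:round(v+27*(k-5),1) for k,v in a.items()})
p1,p2=r(323,203,100),r(293,292,100)
print('pointer',p1,p2,'dir',np.degrees(np.arctan2(*(p1-p2)[:2][::-1])),'from c',np.degrees(np.arctan2(*(p1[:2]-c)[::-1])))
print('skirt',r(280,280,75))
E
```

```text
centre [419.19636512 178.72875908] R 30.323001896081895
{0: np.float64(-0.2), 1: np.float64(-0.3), 2: np.float64(-0.5), 3: np.float64(0.2), 4: np.float64(-0.4), 5: np.float64(0.2), 6: np.float64(0.4), 7: np.float64(1.0), 8: np.float64(0.3), 9: np.float64(1.3), 10: np.float64(0.6)}
pointer [423.92680667 200.9321392  100.        ] [420.27831324 180.87669134 100.        ] dir 79.68948896242514 from c 77.97292470377143
skirt [419.17116102 179.20041892  75.        ]
```

>>> drive_tool --motion '[[[0.005,0.0015,0],[0,0,-0.062]],[[0.005,0.0015,-0.01],[0,0,-0.0625]],[[0.005,0.0015,-0.02],[0,0,-0.0625]],[[0.005,0.0015,-0.025],[0,0,-0.0625]],[[0.0048,0.0013,-0.025],[0,0,-0.0625]],[[0,0,-0.025],[0,0,0]],[[0,0,-0.025],[0,0,0]],[[0,0,-0.015],[0,0,0]],[[0,0,0],[0,0,0]],[[0,0,0],[0,0,0]]]'

```text
time_s: 2.7
ee_pos: [417.7, 174.1, 145.1]
ee_rot: [179.9, 0.1, -11.1]
force: [0.3, -1.0, 0.3]
gripper_width: 45.4
```

```bash
python3 - <<'E'
from h import *
import cv2
s=env.state(); print(s['time_s'],s['ee_pos'],s['ee_rot'],s['force'],s['gripper_width'],s['qpos'])
P=env.camera_params('wrist')
cv2.imwrite("pics/w2.png",env.grab_frame('wrist')[:,:,::-1])
np.save('w2.npy',P['pose'])
print(proj('wrist',[419.2,179,100]))
E
```

```text
2.7 [417.67984353 174.13700845 145.14131622] [ 1.79937423e+02  7.09778122e-02 -1.10959219e+01] [ 0.25106693 -0.96084186  0.33323613] 45.3702808055956 [ 2.11877055e+01  9.46324163e+00  1.08717590e+02 -1.69947855e-02
  6.19125983e+01  3.22916023e+01]
(np.float64(317.7914776894969), np.float64(244.73027498142773))
```

View pics/w2.png

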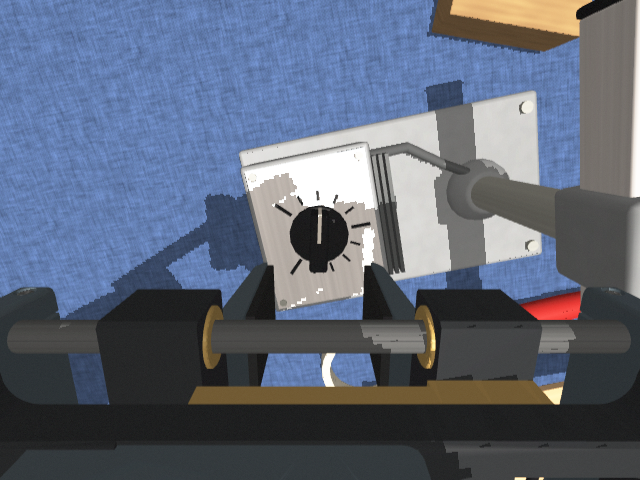

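The bar is upright in the picture, with its middle at (319,240), so the jaws line up with it. I'll centre over it, go down and grip.

>>> drive_tool --motion '[[[0.0016,0.0025,0],[0,0,0.007]],[[0,0.0024,0],[0,0,0]],[[0,0,-0.01],[0,0,0]],[[0,0,-0.015],[0,0,0]],[[0,0,-0.015],[0,0,0]],[[0,0,-0.014],[0,0,0]],[[0,0,-0.009],[0,0,0]],[[0,0,-0.005],[0,0,0]],[[0,0,0],[0,0,0]],[[0,0,0],[0,0,0]]]'

```text
time_s: 3.58
ee_pos: [420.2, 179.9, 77.9]
ee_rot: [-180.0, -0.1, -10.7]
force: [-0.3, 0.6, 0.3]
gripper_width: 45.7
```

>>> drive_tool --motion '[[[-0.0008,-0.0007,0],[0,0,0]],[[0,0,0],[0,0,0]],[[0,0,0],[0,0,0]],[[0,0,0],[0,0,0]],[[0,0,0],[0,0,0]],[[0,0,0],[0,0,0]],[[0,0,0],[0,0,0]],[[0,0,0],[0,0,0]],[[0,0,0],[0,0,0]],[[0,0,0],[0,0,0]]]' --claw 0 --force 20

```text
time_s: 4.42
ee_pos: [418.9, 179.0, 77.4]
ee_rot: [180.0, 0.0, -10.7]
force: [-0.6, -0.5, 0.2]
gripper_width: 0.3
```

The width reads 0.3 mm, so the fingers missed the bar. I'll look.

```bash
python3 - <<'E'
from h import *
import cv2
s=env.state(); print(s['time_s'],s['ee_pos'],s['ee_rot'],s['force'],s['gripper_width'])
for n in ('wrist','scene','top'):
    cv2.imwrite(f"pics/{n}3.png",env.grab_frame(n)[:,:,::-1])
im=cv2.imread('pics/scene3.png'); print(proj('scene',[419,179,90]))
cv2.imwrite('pics/scene3z.png',cv2.resize(im[200:350,340:540],None,fx=4,fy=4,interpolation=cv2.INTER_CUBIC))
E
```

```text
4.4167 [418.8754566  178.97681378  77.37408352] [ 1.79997608e+02  1.76049204e-04 -1.06541948e+01] [-0.56070234 -0.48894994  0.16286582] 0.3341522269424813
(np.float64(432.41316427058575), np.float64(270.86716101173624))
```

View pics/wrist3.png

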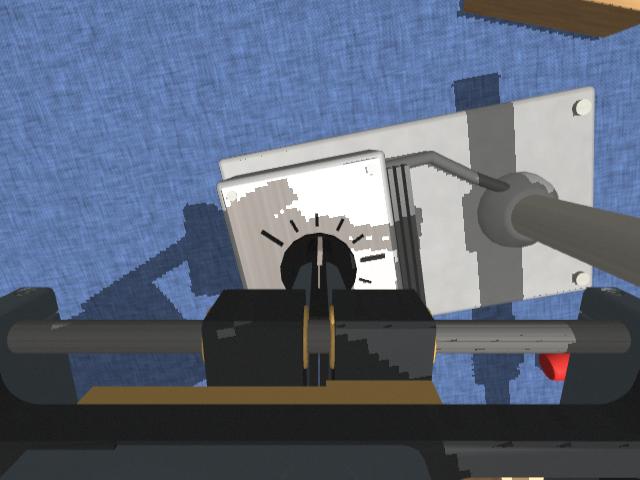

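View pics/scene3z.png

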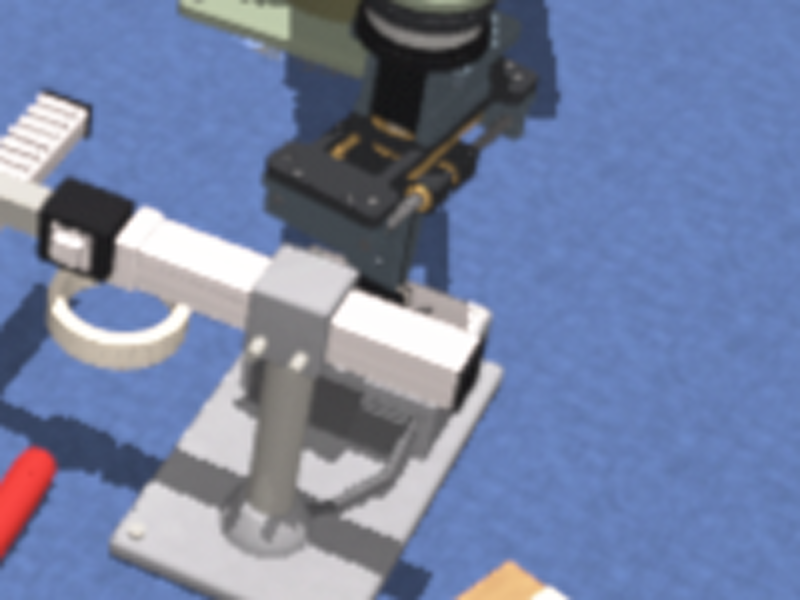

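```bash
python3 - <<'E'
import cv2
im=cv2.imread('pics/wrist3.png')
cv2.imwrite('pics/w3z.png',cv2.resize(im[220:400,230:410],None,fx=3.3,fy=3.3,interpolation=cv2.INTER_CUBIC))
im=cv2.imread('pics/top3.png')
cv2.imwrite('pics/t3z.png',cv2.resize(im[240:340,180:290],None,fx=5,fy=5,interpolation=cv2.INTER_CUBIC))
E
```

```text
(no output)
```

View pics/w3z.png

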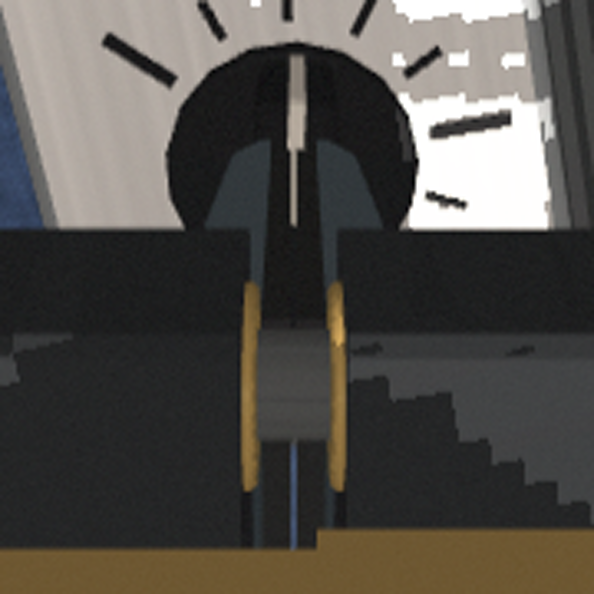

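View pics/t3z.png

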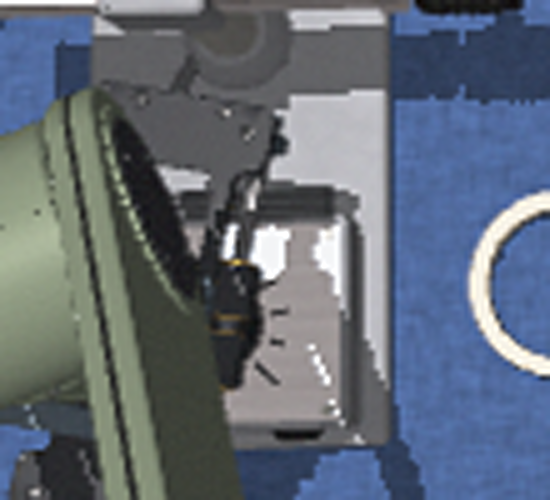

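```bash
python3 - <<'E'
from h import *
print(env.state()['ee_pos'])
for X in ([418.9,179,77.4],[418.9,179,96.4],[418.9,179,120],[421.5,195,77.4],[421.5,195,96.4],[421.5,195,115],[423,200,100],[423,200,73],[415,158,100]):
    u,v=proj('wrist',X); print(X,round(u),round(v),'zoom',round((u-230)*3.3),round((v-220)*3.3))
print(K('wrist'))
E
```

```text
[418.91821295 178.98398526  77.37641331]
[418.9, 179, 77.4] 318 273 zoom 291 176
[418.9, 179, 96.4] 318 286 zoom 291 217
[418.9, 179, 120] 318 305 zoom 291 281
[421.5, 195, 77.4] 317 247 zoom 289 89
[421.5, 195, 96.4] 317 257 zoom 288 122
[421.5, 195, 115] 317 269 zoom 288 162
[423, 200, 100] 318 249 zoom 292 97
[423, 200, 73] 318 236 zoom 292 54
[415, 158, 100] 318 325 zoom 291 347
(np.float64(356.9861816629389), 318.5089786330732, 242.19560623306376, array([[ 9.82802117e-01, -1.78210905e-01, -4.83825671e-02,
         4.32485438e+02],
       [-1.84660222e-01, -9.47359863e-01, -2.61552848e-01,
         2.51105479e+02],
       [ 7.75867661e-04,  2.65989028e-01, -9.63975744e-01,
         2.74479862e+02],
       [ 0.00000000e+00,  0.00000000e+00,  0.00000000e+00,
         1.00000000e+00]]))
```

```bash
python3 - <<'E'
import cv2,numpy as np
a=[]
for n,r in (('wrist3',(220,320,265,375)),('w2',(190,290,265,375))):
    im=cv2.imread(f'pics/{n}.png')[r[0]:r[1],r[2]:r[3]].astype(float)
    im=np.clip(im*5,0,255).astype('uint8')
    a.append(cv2.resize(im,(396,360),interpolation=cv2.INTER_NEAREST))
cv2.imwrite('pics/cmp.png',np.hstack(a))
E
```

```text
(no output)
```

View pics/cmp.png

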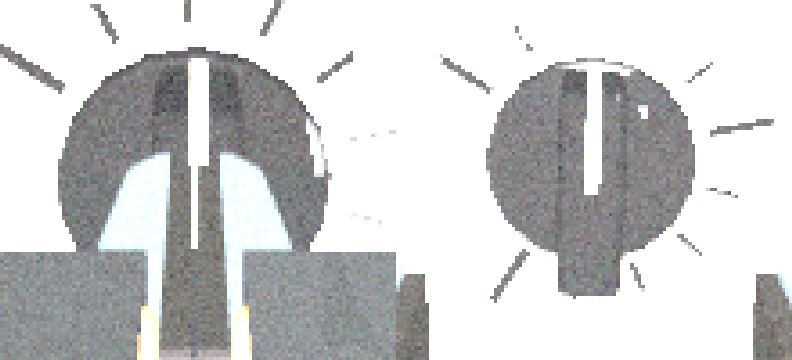

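```bash
python3 - <<'E'
from h import *
import cv2
im=cv2.imread('pics/scene0.png')
j=np.array([np.cos(np.radians(-68.8)),np.sin(np.radians(-68.8)),0])
c=np.array([207.6,-535.6,189.0])
o=im.copy()
big=cv2.resize(im[50:150,180:300],None,fx=6,fy=6,interpolation=cv2.INTER_CUBIC)
for dz,col in ((0,(0,0,255)),(19,(0,255,0)),(30,(255,255,0))):
  for s in (-45.5,0,45.5):
    u,v=proj('scene',c+j*s+[0,0,dz]); print(dz,s,u,v)
    cv2.circle(big,(int((u-180+.5)*6),int((v-50+.5)*6)),4,col,-1)
cv2.imwrite('pics/s0z.png',big)
E
```

```text
0 -45.5 257.06752103555374 124.72963162994111
0 0 242.26584602307585 123.29418156890478
0 45.5 227.5421399056985 121.86629284502362
19 -45.5 256.7520312237143 118.95491076358792
19 0 241.85058738128572 117.52505708297221
19 45.5 227.028170088803 116.10278631878398
30 -45.5 256.5674059632187 115.57553271640595
30 0 241.60758413725455 114.14905036278006
30 45.5 226.7274110531722 112.7301628539393
```

View pics/s0z.png

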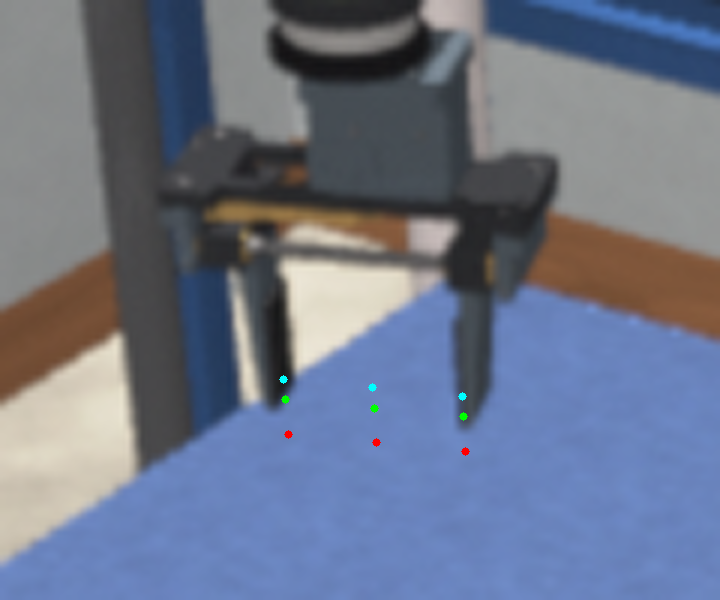

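>>> drive_tool --motion '[[[0,0,0.01],[0,0,0]],[[0,0,0.02],[0,0,0]],[[0,0,0.03],[0,0,0]],[[0,0,0.03],[0,0,0]],[[0,0,0.03],[0,0,0]],[[0,0,0.03],[0,0,0]],[[0,0,0.02],[0,0,0]],[[0,0,0.01],[0,0,0]],[[0,0,0],[0,0,0]],[[0,0,0],[0,0,0]]]'

```text
time_s: 5.4
ee_pos: [418.5, 178.8, 256.6]
ee_rot: [180.0, 0.0, -10.7]
force: [-0.6, 0.3, -0.2]
gripper_width: 0.6
```

```bash
python3 - <<'E'
from h import *
import cv2
print(env.tcp_to_grasp,[a for a in dir(env) if a[0]!='_'])
s=env.state(); c=s['ee_pos']; print(c,s['ee_rot'],s['time_s'])
for n in ('scene','top','wrist'):
    im=env.grab_frame(n)[:,:,::-1].copy(); cv2.imwrite(f'pics/{n}4.png',im)
    if n=='wrist': continue
    u0,v0=proj(n,c); u0=int(u0)-60;v0=int(v0)-60
    big=cv2.resize(im[v0:v0+100,u0:u0+120],None,fx=6,fy=6,interpolation=cv2.INTER_CUBIC)
    for dz,col in ((0,(0,0,255)),(19,(0,255,0)),(30,(255,255,0))):
        u,v=proj(n,c+[0,0,dz]); print(n,dz,u,v)
        cv2.circle(big,(int((u-u0+.5)*6),int((v-v0+.5)*6)),4,col,-1)
    cv2.imwrite(f'pics/{n}4z.png',big)
E
```

```text
18.8 ['Unreachable', 'camera_params', 'grab_frame', 'job_done', 'state', 'tcp_to_grasp']
[418.52498475 178.82651425 256.6479848 ] [ 1.79971370e+02  4.09834690e-02 -1.06554936e+01] 5.4
scene 0 442.57707382555486 215.54655243107695
scene 19 443.8373337358079 208.69819994671965
scene 30 444.5774416316324 204.67639483665707
top 0 204.0759346669846 300.58359558084305
top 19 201.64337290814626 300.15046331689035
top 30 200.1860151542927 299.8909719962601
```

View pics/scene4z.png

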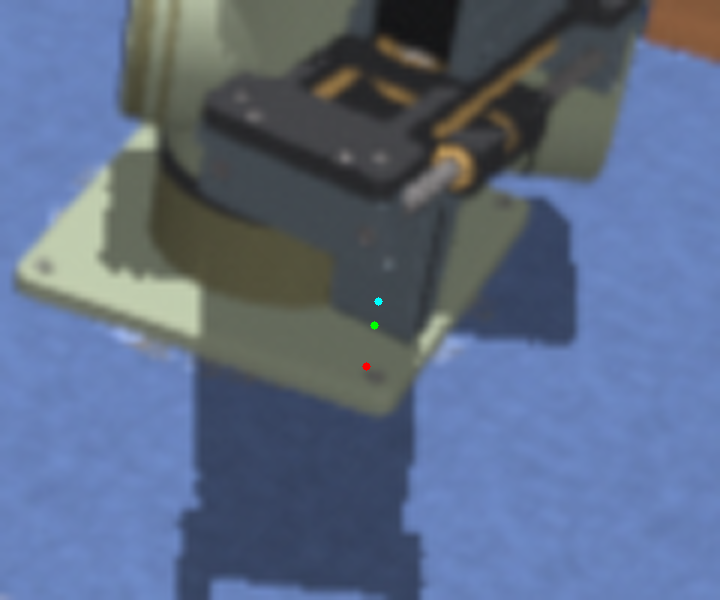

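View pics/top4z.png

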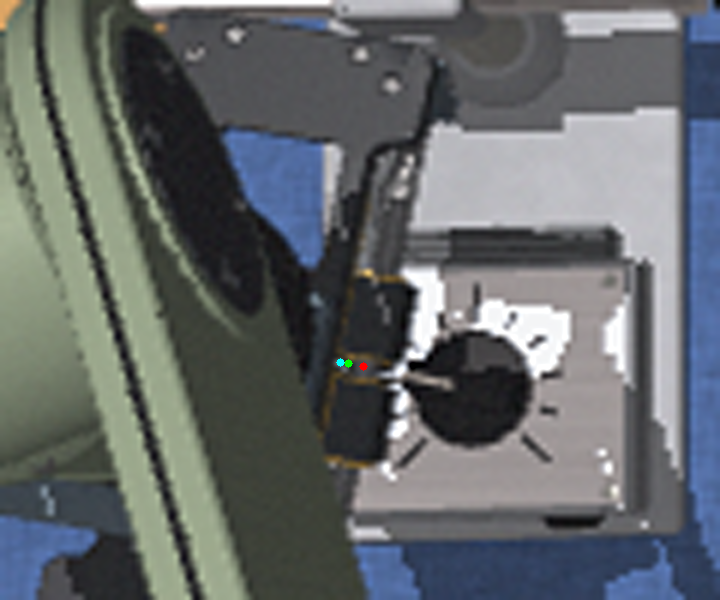

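View pics/wrist4.png

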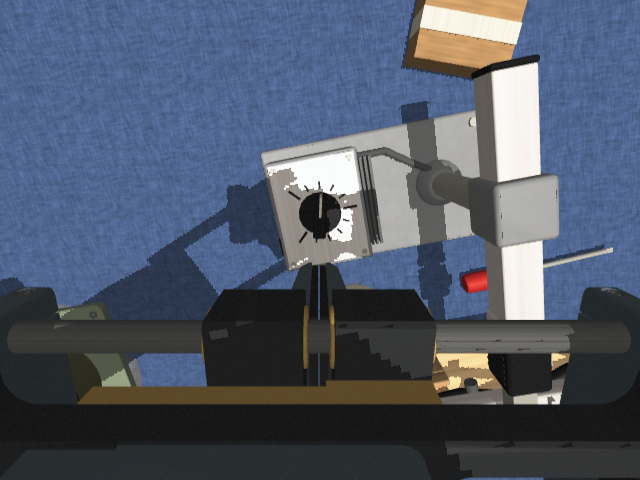

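The views agree that the shut fingertips sit about 23 mm above the reported TCP. In the scene view, the tip edge lies at the dz≈20-25 level. The fingers therefore closed above the bar. I'll reopen and go lower, watching the force.

>>> drive_tool --motion '[[[0.0006,0.0002,0],[0,0,0]],[[0,0,-0.02],[0,0,0]],[[0,0,-0.03],[0,0,0]],[[0,0,-0.03],[0,0,0]],[[0,0,-0.03],[0,0,0]],[[0,0,-0.03],[0,0,0]],[[0,0,-0.025],[0,0,0]],[[0,0,-0.015],[0,0,0]],[[0,0,-0.002],[0,0,0]],[[0,0,0],[0,0,0]]]' --claw 0.5

```text
time_s: 6.38
ee_pos: [418.7, 178.8, 74.3]
ee_rot: [179.9, 0.1, -10.7]
force: [0.8, 0.1, 1.0]
gripper_width: 45.4
```

>>> drive_tool --motion '[[[0,0,-0.003],[0,0,0]],[[0,0,-0.003],[0,0,0]],[[0,0,-0.003],[0,0,0]],[[0,0,-0.003],[0,0,0]],[[0,0,-0.002],[0,0,0]],[[0,0,0],[0,0,0]],[[0,0,0],[0,0,0]],[[0,0,0],[0,0,0]],[[0,0,0],[0,0,0]],[[0,0,0],[0,0,0]]]'

```text
time_s: 7.22
ee_pos: [419.6, 179.2, 61.5]
ee_rot: [-180.0, -0.0, -10.7]
force: [-0.1, -0.9, 0.4]
gripper_width: 45.4
```

```bash
python3 - <<'E'
from h import *
import cv2
s=env.state(); print(s['ee_pos'],s['force'])
im=env.grab_frame('wrist')[:,:,::-1]; cv2.imwrite('pics/w5.png',im)
cv2.imwrite('pics/w5z.png',cv2.resize(np.clip(im[200:330,230:410]*2.0,0,255).astype('uint8'),None,fx=4,fy=4))
E
```

```text
[419.61646815 179.23542198  61.5276329 ] [-0.10664476 -0.88781072  0.43729567]
```

View pics/w5z.png

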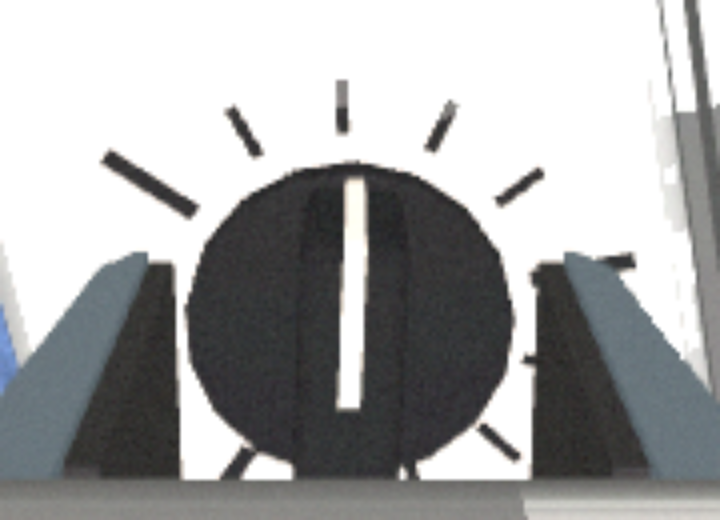

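There is no contact at TCP z 61.5, which confirms the offset. The pads straddle the bar. I'll go down 5 mm more and close.

>>> drive_tool --motion '[[[0,0,-0.003],[0,0,0]],[[0,0,-0.002],[0,0,0]],[[0,0,0],[0,0,0]],[[0,0,0],[0,0,0]],[[0,0,0],[0,0,0]],[[0,0,0],[0,0,0]],[[0,0,0],[0,0,0]],[[0,0,0],[0,0,0]],[[0,0,0],[0,0,0]],[[0,0,0],[0,0,0]]]' --claw 0 --force 20

```text
time_s: 8.1
ee_pos: [418.7, 179.0, 56.3]
ee_rot: [180.0, 0.1, -10.7]
force: [-3.4, 0.8, 1.4]
gripper_width: 12.7
```

>>> drive_tool --motion '[[[0,0,0],[0,0,-0.05]],[[0,0,0],[0,0,-0.1]],[[0,0,0],[0,0,-0.1]],[[0,0,0],[0,0,-0.1]],[[0,0,0],[0,0,-0.1]],[[0,0,0],[0,0,-0.1]],[[0,0,0],[0,0,-0.1]],[[0,0,0],[0,0,-0.1]],[[0,0,0],[0,0,-0.1]],[[0,0,0],[0,0,-0.05]]]'

```text
time_s: 8.93
ee_pos: [417.5, 179.9, 56.3]
ee_rot: [179.8, 0.2, -62.5]
force: [-7.5, 4.5, 4.0]
gripper_width: 13.5
```

>>> drive_tool --motion '[[[0,0,0],[0,0,-0.1]],[[0,0,0],[0,0,-0.1]],[[0,0,0],[0,0,-0.1]],[[0,0,0],[0,0,-0.1]],[[0,0,0],[0,0,-0.1]],[[0,0,0],[0,0,-0.1]],[[0,0,0],[0,0,-0.1]],[[0,0,0],[0,0,-0.1]],[[0,0,0],[0,0,-0.08]],[[0,0,0],[0,0,0]]]'

```text
time_s: 9.77
ee_pos: [417.4, 181.5, 56.3]
ee_rot: [179.7, 0.1, -113.0]
force: [-8.6, 9.2, 2.4]
gripper_width: 12.7
```

```bash
python3 - <<'E'
from h import *
import cv2
s=env.state(); print(s['ee_pos'],s['ee_rot'],s['force'],s['torque'],s['qpos'])
np.save('w6.npy',env.camera_params('wrist')['pose'])
im=env.grab_frame('wrist')[:,:,::-1]; cv2.imwrite('pics/w6.png',im)
cv2.imwrite('pics/w6z.png',cv2.resize(np.clip(im[200:330,230:410]*2.0,0,255).astype('uint8'),None,fx=4,fy=4))
E
```

```text
[417.40325208 181.46564901  56.28678333] [ 1.79690731e+02  1.29502726e-01 -1.12954115e+02] [-8.5565397   9.16780766  2.44373836] [1.81035136 1.44459376 0.00834036] [ 21.80420849  15.60492753 115.71260176   0.41156136  48.81162729
 134.48659551]
```

View pics/w6z.png

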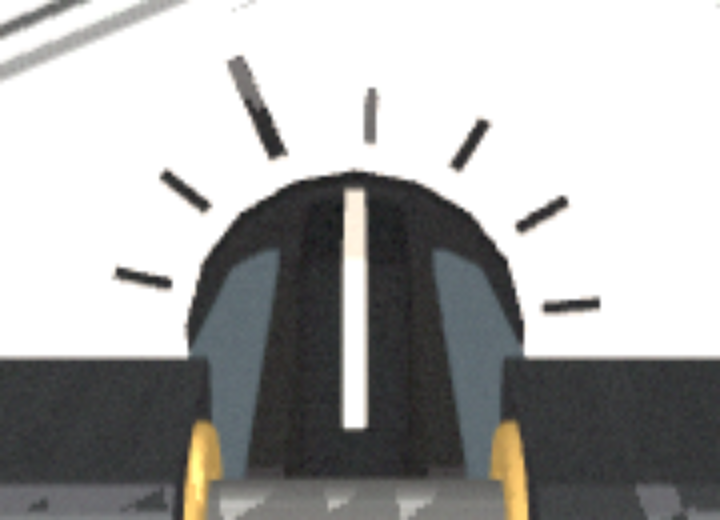

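The bar is about 4° short of mark 6. I'll finish the turn.

>>> drive_tool --motion '[[[0,0,0],[0,0,-0.035]],[[0,0,0],[0,0,-0.035]],[[0,0,0],[0,0,0]],[[0,0,0],[0,0,0]],[[0,0,0],[0,0,0]],[[0,0,0],[0,0,0]],[[0,0,0],[0,0,0]],[[0,0,0],[0,0,0]],[[0,0,0],[0,0,0]],[[0,0,0],[0,0,0]]]'

```text
time_s: 10.65
ee_pos: [417.5, 181.6, 56.3]
ee_rot: [179.7, 0.1, -116.8]
force: [-8.4, 10.2, 2.3]
gripper_width: 12.9
```

>>> drive_tool --motion '[[[0,0,0],[0,0,0]],[[0,0,0],[0,0,0]],[[0,0,0],[0,0,0]],[[0,0,0],[0,0,0]],[[0,0,0.01],[0,0,0]],[[0,0,0.02],[0,0,0]],[[0,0,0.03],[0,0,0]],[[0,0,0.03],[0,0,0]],[[0,0,0.03],[0,0,0]],[[0,0,0.03],[0,0,0]]]' --claw 0.5

```text
time_s: 11.48
ee_pos: [419.6, 178.8, 208.0]
ee_rot: [-180.0, 0.0, -116.7]
force: [0.6, -0.0, -0.2]
gripper_width: 45.5
```

```bash
python3 - <<'E'
from h import *
import cv2
s=env.state(); print(s['time_s'],s['ee_pos'],s['ee_rot'],s['force'],s['qpos'])
np.save('w7.npy',env.camera_params('wrist')['pose'])
im=env.grab_frame('wrist')[:,:,::-1]; cv2.imwrite('pics/w7.png',im)
cv2.imwrite('pics/w7z.png',cv2.resize(np.clip(im[150:290,240:400]*1.6,0,255).astype('uint8'),None,fx=4,fy=4))
E
```

```text
11.4833 [419.64146877 178.82807234 207.95059021] [-1.79957586e+02  7.86665809e-03 -1.16675132e+02] [ 0.61671914 -0.04999735 -0.23675262] [ 2.16572836e+01  6.79222373e+00  1.02303533e+02 -2.79999240e-02
  7.08701720e+01  1.38341586e+02]
```

View pics/w7z.png

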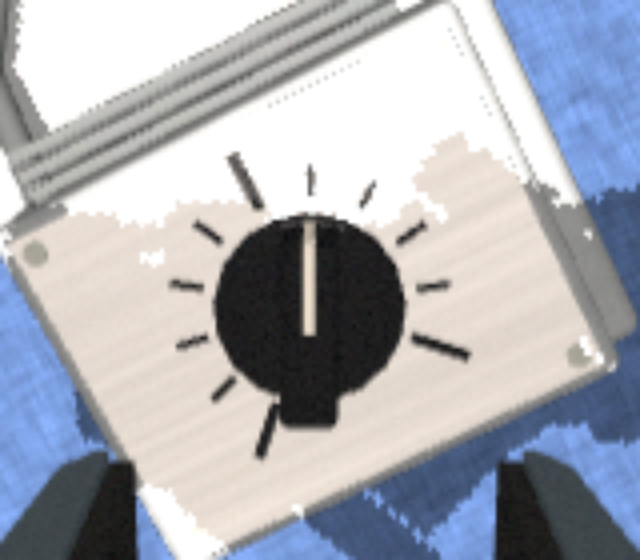

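The wrist view shows the pointer (zoom (310,225)) exactly on the first mark past the long 5, which is 6. Now I'll move over the boom grip.

>>> drive_tool --motion '[[[0,0,0.03],[0,0,0.06]],[[0,0,0.03],[0,0,0.12]],[[0,0,0.02],[0,0,0.12]],[[0.01,-0.01,0],[0,0,0.12]],[[0.01,-0.01,0],[0,0,0.12]],[[0.01,-0.01,0],[0,0,0.12]],[[0.01,-0.01,0],[0,0,0.12]],[[0.01,-0.01,0],[0,0,0.12]],[[0.01,-0.01,0],[0,0,0.12]],[[0.01,-0.01,0],[0,0,0.12]]]' --claw 0.75

```text
time_s: 12.37
ee_pos: [490.3, 108.3, 286.2]
ee_rot: [-180.0, -0.0, -51.0]
force: [0.3, -0.1, -0.4]
gripper_width: 68.8
```

>>> drive_tool --motion '[[[0.01,-0.01,0],[0,0,0.12]],[[0.01,-0.01,0],[0,0,0.12]],[[0.01,-0.01,0],[0,0,0.12]],[[0.01,-0.01,0],[0,0,0.12]],[[0.01,-0.01,0],[0,0,0.12]],[[0.01,-0.01,0],[0,0,0.12]],[[0.01,0.0,0],[0,0,0.12]],[[0,0,0],[0,0,0.057]],[[0,0,0],[0,0,0]],[[0,0,0],[0,0,0]]]'

```text
time_s: 13.2
ee_pos: [559.6, 48.9, 286.0]
ee_rot: [180.0, 0.0, -0.1]
force: [0.1, -0.0, -0.4]
gripper_width: 68.1
```

```bash
python3 - <<'E'
from h import *
import cv2
s=env.state(); print(s['time_s'],s['ee_pos'],s['ee_rot'],s['force'],s['qpos'],s['gripper_width'])
np.save('w8.npy',env.camera_params('wrist')['pose'])
im=env.grab_frame('wrist')[:,:,::-1]; cv2.imwrite('pics/w8.png',im)
print(proj('wrist',[562,49.5,205]))
E
```

```text
13.2 [559.57677925  48.85288738 286.04656039] [ 1.79985616e+02  1.30658636e-02 -6.15705471e-02] [ 0.12983481 -0.00416328 -0.39106571] [ 3.82496528e+00  1.46171872e+01  8.11724609e+01 -1.35343348e-02
  8.42243628e+01  3.88789784e+00] 68.14066529241917
(np.float64(321.7627524538245), np.float64(237.5086426959809))
```

View pics/w8.png

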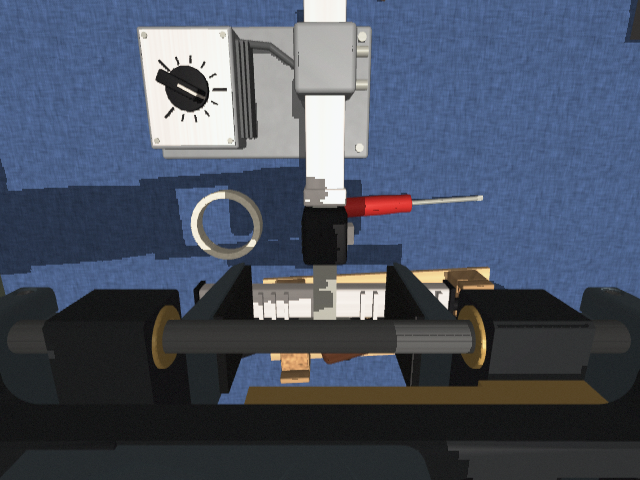

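The view shows the grip block at (303-346, 207-264), the button at (350,235) and the dial still at 6. I'll measure the block and the sleeve mouth.

```bash
python3 - <<'E'
from h import *
import cv2
im=cv2.imread('pics/w8.png')
cv2.imwrite('pics/w8z.png',cv2.resize(np.clip(im[170:280,270:390]*1.5,0,255).astype('uint8'),None,fx=5,fy=5))
E
```

```text
(no output)
```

View pics/w8z.png

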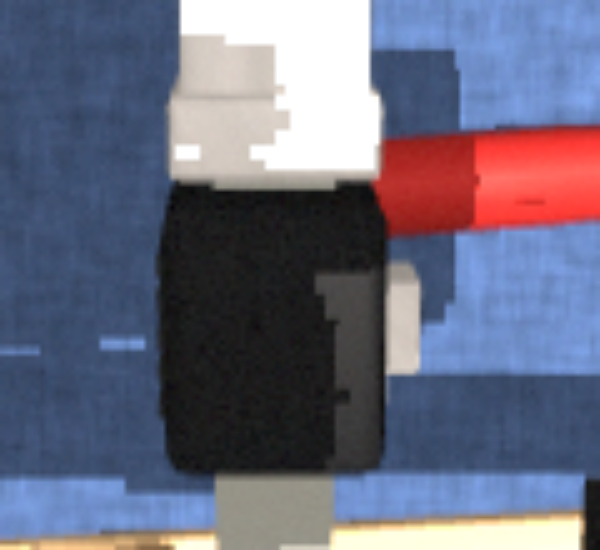

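```bash
python3 - <<'E'
from h import *
f,cx,cy,_=K('wrist'); P=(f,cx,cy,np.load('w8.npy'))
def r(u,v,h): return ray('w',(u+.5)/5-.5+270,(v+.5)/5-.5+170,h,P).round(1)
print('grip x',r(163,330,205),r(385,330,205),'y',r(275,183,205),r(275,472,205))
print('button top edge z193',r(385,275,193),r(415,275,193),r(418,374,193),r(418,265,193))
print('mouth z202',r(172,180,202),r(380,180,202))
print('bar',r(216,500,195),r(330,500,195))
E
```

```text
grip x [546.4  51.  205. ] [582.1  51.  205. ] y [564.3  74.8 205. ] [564.5  26.9 205. ]
button top edge z193 [582.9  57.3 193. ] [587.9  57.3 193. ] [588.8  40.2 193. ] [588.3  59.  193. ]
mouth z202 [548.   74.8 202. ] [581.1  74.8 202. ]
bar [554.6  18.4 195. ] [574.1  18.4 195. ]
```

>>> drive_tool --motion '[[[0.005,0.0015,-0.01],[0,0,0]],[[0,0,-0.02],[0,0,0]],[[0,0,-0.02],[0,0,0]],[[0,0,-0.02],[0,0,0]],[[0,0,-0.02],[0,0,0]],[[0,0,-0.02],[0,0,0]],[[0,0,-0.015],[0,0,0]],[[0,0,-0.01],[0,0,0]],[[0,0,-0.004],[0,0,0]],[[0,0,0],[0,0,0]]]'

```text
time_s: 14.08
ee_pos: [564.0, 50.8, 146.4]
ee_rot: [180.0, 0.1, 0.0]
force: [-0.1, -0.6, -0.1]
gripper_width: 68.4
```

```bash
python3 - <<'E'
from h import *
import cv2
s=env.state(); print(s['time_s'],s['ee_pos'],s['ee_rot'],s['force'],s['gripper_width'])
im=env.grab_frame('wrist')[:,:,::-1]; cv2.imwrite('pics/w9.png',im)
im=env.grab_frame('scene')[:,:,::-1]; cv2.imwrite('pics/s9z.png',cv2.resize(im[180:310,290:470],None,fx=4,fy=4))
E
```

```text
14.0833 [564.04986374  50.76307863 146.4041841 ] [1.79992008e+02 9.28944002e-02 4.99885599e-02] [-0.09511716 -0.58759703 -0.05795144] 68.3575886733517
```

View pics/w9.png

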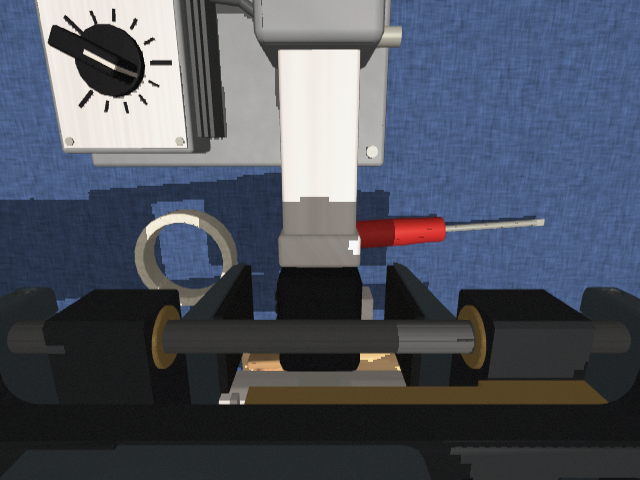

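View pics/s9z.png

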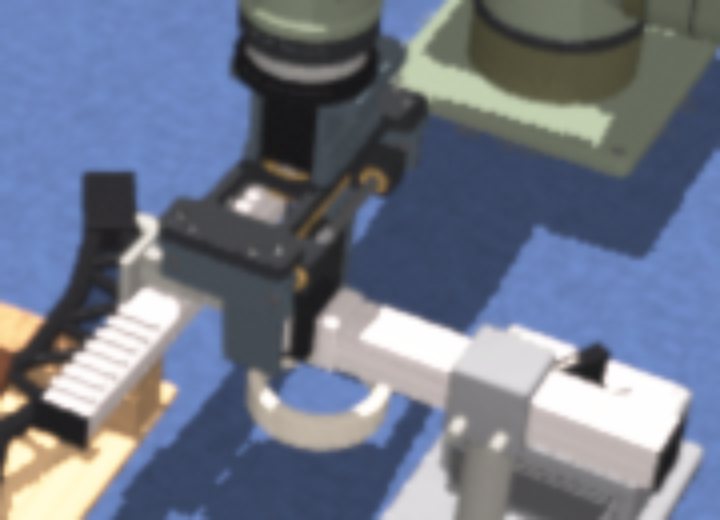

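The fingers straddle the block and nothing touches. I'll close.

>>> drive_tool --motion '[[[0,0,0],[0,0,0]],[[0,0,0],[0,0,0]],[[0,0,0],[0,0,0]],[[0,0,0],[0,0,0]],[[0,0,0],[0,0,0]],[[0,0,0],[0,0,0]],[[0,0,0],[0,0,0]],[[0,0,0],[0,0,0]],[[0,0,0],[0,0,0]],[[0,0,0],[0,0,0]]]' --claw 0 --force 25

```text
time_s: 15.02
ee_pos: [564.5, 50.7, 148.0]
ee_rot: [180.0, -0.0, 0.1]
force: [-1.5, -0.5, 5.6]
gripper_width: 36.0
```

The width is 36.0 mm, so the button is fully in. I'll draw the boom out.

>>> drive_tool --motion '[[[0,-0.003,0],[0,0,0]],[[0,-0.006,0],[0,0,0]],[[0,-0.008,0],[0,0,0]],[[0,-0.01,0],[0,0,0]],[[0,-0.01,0],[0,0,0]],[[0,-0.01,0],[0,0,0]],[[0,-0.01,0],[0,0,0]],[[0,-0.008,0],[0,0,0]],[[0,-0.005,0],[0,0,0]],[[0,0,0],[0,0,0]]]'

```text
time_s: 15.85
ee_pos: [564.7, -19.0, 148.0]
ee_rot: [-179.9, -0.1, 0.0]
force: [0.3, 3.3, 5.1]
gripper_width: 36.0
```

>>> drive_tool --motion '[[[0,-0.005,0],[0,0,0]],[[0,-0.007,0],[0,0,0]],[[0,-0.006,0],[0,0,0]],[[0,-0.004,0],[0,0,0]],[[0,-0.002,0],[0,0,0]],[[0,0,0],[0,0,0]],[[0,0,0],[0,0,0]],[[0,0,0],[0,0,0]],[[0,0,0],[0,0,0]],[[0,0,0],[0,0,0]]]'

```text
time_s: 16.68
ee_pos: [564.8, -42.0, 148.0]
ee_rot: [-179.9, -0.1, 0.1]
force: [-0.1, 5.1, 6.0]
gripper_width: 35.9
```

```bash
python3 - <<'E'
from h import *
import cv2
s=env.state(); print(s['time_s'],s['ee_pos'],s['ee_rot'],s['force'],s['gripper_width'])
np.save('w10.npy',env.camera_params('wrist')['pose'])
im=env.grab_frame('wrist')[:,:,::-1]; cv2.imwrite('pics/w10.png',im)
im=env.grab_frame('scene')[:,:,::-1]; cv2.imwrite('pics/s10.png',im);cv2.imwrite('pics/s10z.png',cv2.resize(im[180:310,290:470],None,fx=4,fy=4))
im=env.grab_frame('top')[:,:,::-1]; cv2.imwrite('pics/t10.png',im)
cv2.imwrite('pics/t10z.png',cv2.resize(im[190:320,190:370],None,fx=4,fy=4))
E
```

```text
16.6833 [564.79768027 -41.98260664 147.95165875] [-1.79870217e+02 -5.81450081e-02  6.70424824e-02] [-0.11202732  5.10451548  6.02414619] 35.85026903344169
```

View pics/w10.png

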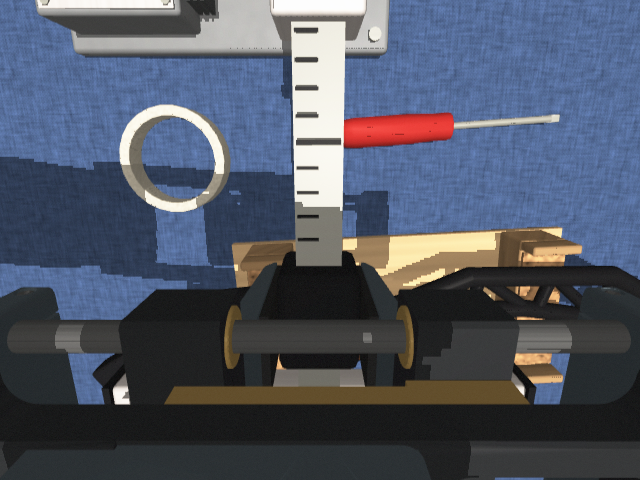

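View pics/s10z.png

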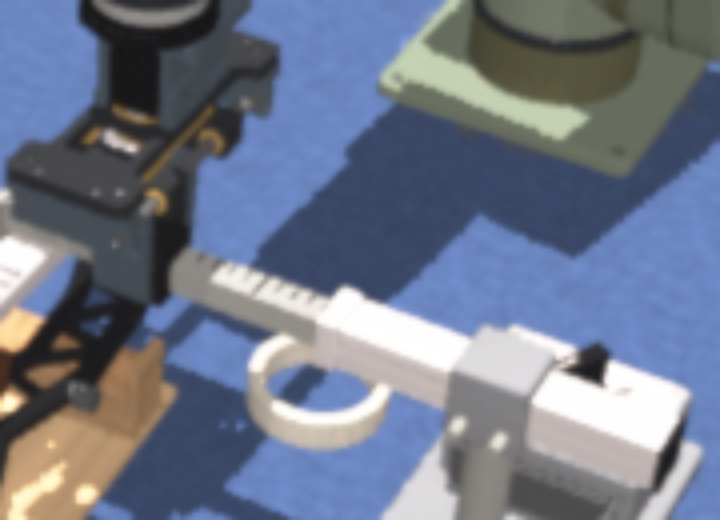

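View pics/t10z.png

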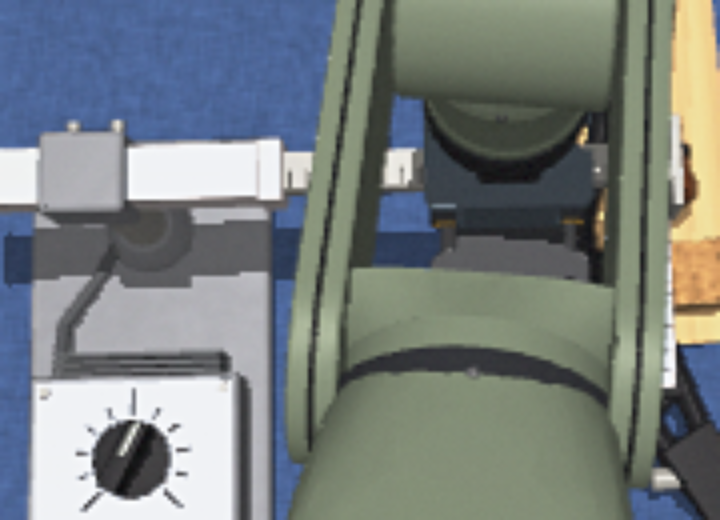

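In the wrist view the 90 mm line is at row 30 and the mouth is at about row 21, so the boom is out about 93 mm. TCP travel says 92.7 mm. I need about 7 mm more.

>>> drive_tool --motion '[[[0,-0.002,0],[0,0,0]],[[0,-0.003,0],[0,0,0]],[[0,-0.0022,0],[0,0,0]],[[0,0,0],[0,0,0]],[[0,0,0],[0,0,0]],[[0,0,0],[0,0,0]],[[0,0,0],[0,0,0]],[[0,0,0],[0,0,0]],[[0,0,0],[0,0,0]],[[0,0,0],[0,0,0]]]'

```text
time_s: 17.67
ee_pos: [564.8, -49.2, 148.0]
ee_rot: [-179.9, -0.1, 0.1]
force: [0.3, 3.2, 4.6]
gripper_width: 36.3
```

```bash
python3 - <<'E'
from h import *
import cv2
s=env.state(); print(s['time_s'],s['ee_pos'],s['ee_rot'],s['force'],s['gripper_width'])
print(K('wrist')[3][:3,3])
im=env.grab_frame('wrist')[:,:,::-1]; cv2.imwrite('pics/w11.png',im)
a=cv2.imread('pics/w10.png')[0:120,260:380]; b=im[0:120,260:380]
cv2.imwrite('pics/w11z.png',cv2.resize(np.hstack([a,b]),None,fx=3.3,fy=4.5))
# line positions: ray onto bar top
for row in (239,215,192,168,141,115,87,59,30,21):
    f,cx,cy,_=K('wrist'); print(row,ray('w',308,row,195,(f,cx,cy,np.load('w10.npy'))).round(1)[1])
im=env.grab_frame('scene')[:,:,::-1]; cv2.imwrite('pics/s11z.png',cv2.resize(im[225:275,320:400],None,fx=9,fy=9,interpolation=cv2.INTER_CUBIC))
im=env.grab_frame('top')[:,:,::-1]
cv2.imwrite('pics/t11z.png',cv2.resize(im[215:250,240:310],None,fx=10,fy=10,interpolation=cv2.INTER_CUBIC))
E
```

```text
17.6667 [564.84351786 -49.20691877 147.9583621 ] [-1.79870091e+02 -6.25034437e-02  6.70156622e-02] [0.34380083 3.21396416 4.57353597] 36.348037567400695
[564.25569497  23.80360199 345.23260505]
239 -8.7
215 1.9
192 11.7
168 21.6
141 32.3
115 42.3
87 52.6
59 62.5
30 72.4
21 75.4
```

View pics/w11z.png

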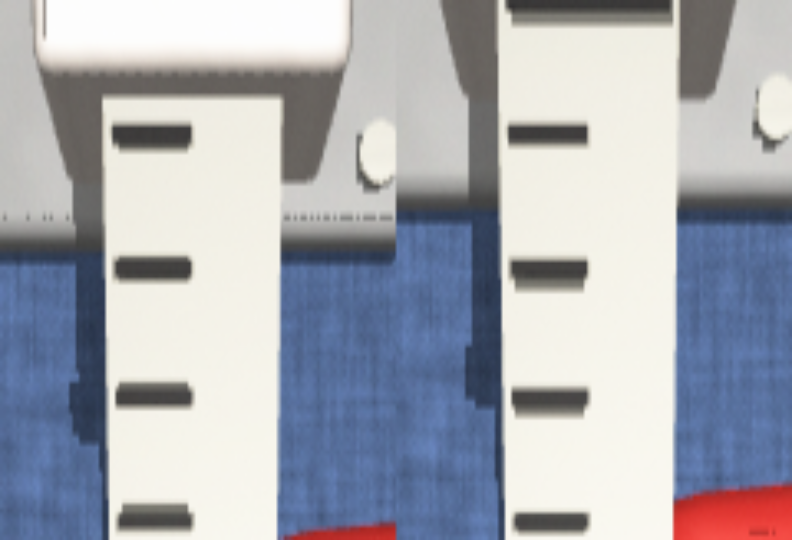

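View pics/s11z.png

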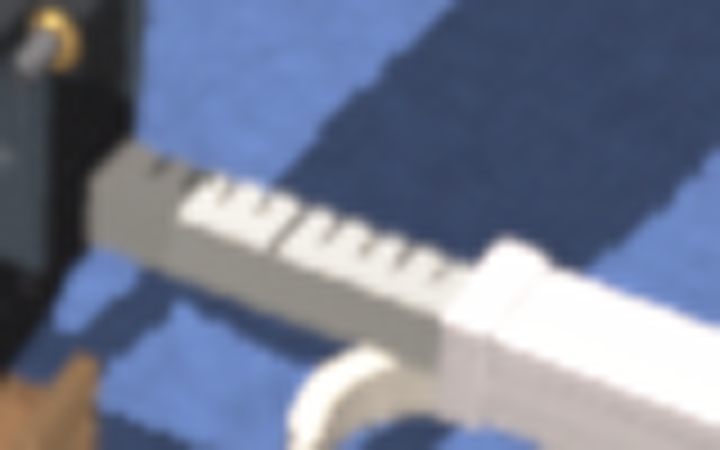

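View pics/t11z.png

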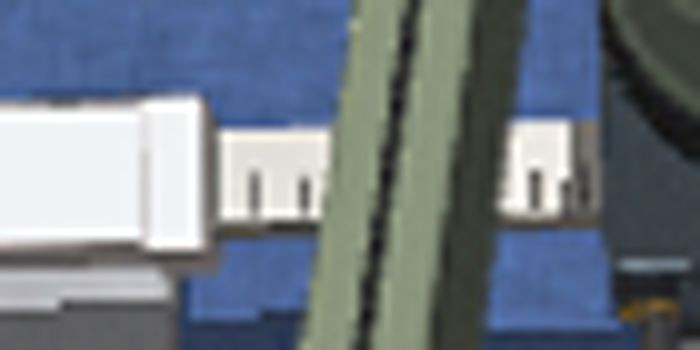

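The 100 mm line now stands at the mouth, with estimates of 100.1 to 100.6 mm. The dial still shows 6 in the top view. A short hold will confirm the boom is still before I hand in.

>>> drive_tool --motion '[[[0,0,0],[0,0,0]],[[0,0,0],[0,0,0]],[[0,0,0],[0,0,0]],[[0,0,0],[0,0,0]],[[0,0,0],[0,0,0]],[[0,0,0],[0,0,0]],[[0,0,0],[0,0,0]],[[0,0,0],[0,0,0]],[[0,0,0],[0,0,0]],[[0,0,0],[0,0,0]]]'

```text
time_s: 18.65
ee_pos: [564.8, -49.2, 148.0]
ee_rot: [-179.9, -0.1, 0.1]
force: [0.3, 3.9, 4.2]
gripper_width: 35.9
```

```bash
python3 - <<'E'
from h import *
s=env.state(); print(s['time_s'],s['ee_pos'],s['qvel'],s['force'],s['gripper_width'])
a=env.grab_frame('wrist')[:,:,::-1]
import cv2; b=cv2.imread('pics/w11.png'); print('diff',np.abs(a[:110,290:350].astype(int)-b[:110,290:350]).mean())
print(env.job_done())
E
```

```text
18.65 [564.84755384 -49.17355956 147.9658018 ] [-0.06263635 -0.07243903  0.01029553 -0.01150621 -0.12063728  0.0927163 ] [0.3282714  3.86708852 4.19383123] 35.85068459566573
diff 0.5435353535353535
the job is handed in; nothing more can be done
None
```

The dial is set to 6 and I handed the job in at about 18.7 s, still holding the boom by its grip at the 100 mm line with the lock button squeezed in. No verdict was reported.

**Dial:** the wrist picture taken after letting go shows the pointer on mark 6. The later top view agrees.

**Boom:** the scale and the TCP travel put it at 100.1 to 100.6 mm. That range comes from the 90 mm line read just before the last 7 mm, and from the 100 mm line in the final picture. In that picture the mouth edge lies at the very top of the frame, so it could not be read directly. The position and picture did not change over the last second of holding.

**Grip:** the fingers are 36 mm apart at 25 N, against 36.5 mm expected with the button fully pressed in.

**One disagreement:** the fingertips sit about 23 mm higher than the reported TCP. Because of this, my first close on the dial shut on nothing above the bar. I corrected the height after comparing the camera views, and the second grip held.

**Other objects:** nothing else looked moved in the pictures I viewed. I did not measure the riser or the other items separately.

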